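Square up two edges of a mosaic plaque on the straight bar

ROBOT

A 6-joint arm with a two-finger parallel gripper is mounted at the origin on the work surface. World frame = base frame: x ahead of the robot, y to its left, z up, the work surface at z = 0. Lengths are in m, angles in rad, forces in N, time in s.
With the tool pointing down it reaches from about 0.425 to 0.925 m from the base axis. Payload 12.5 kg.
Tool frame: the origin (TCP) lies midway between the tips of the shut fingers; the grasp point (between the pads) lies bot.grip_point_offset behind it (bot.grip_point_offset is the distance from the TCP to the grasp point, in m); z points along the fingers, y is the line along which they close (so a half turn about z gives the same grasp; the last joint's range is limited). The gripper opens to 85 mm and grips with 20 to 120 N. Pads are 22 mm wide; open, the fingers measure 114 mm over their backs; the gripper's body (76 mm by 85 mm) begins 54 mm behind the grasp point. The pads swing forward as they close: fully open they stand 13 mm farther back than shut.
Start: joints at [-1.304, 0.491, 1.559, -0, 1.092, -0.106], TCP at [0.228, -0.582, 0.231] pointing down, gripper open.
Joint ranges: [-3.1, 3.1], [-0.84, 2.19], [0.05, 2.79], [-1.13, 4.28], [0.06, 2.93], [-2.69, 2.69]. Speed limits (rad/s): [2.22, 2.22, 2.79, 3.14, 3.14, 3.14].

INTERFACE

Orientations are given as a rotation vector (axis times angle).
In Python, from rig import monitor, eyes, job, bot gives the robot as it stands.
- The arm moves only by the tool arm_command, never from a script. Its argument "motion" is one flat list of numbers, 7 for each row, row after row: the shift along the tool's x, y, z normalised to -1 to 1, where 1 is 0.5 m, then the turn, a rotation vector about the tool's x, y, z normalised to -1 to 1, where 1 is 120 degrees, then the opening, from 0 (shut) to 1 (fully open). In form: [dx, dy, dz, wx, wy, wz, jaw, dx, dy, dz, wx, wy, wz, jaw, ...]. A call has 1 to 8 rows; each row is the pose to reach, as a shift and turn from the pose commanded when the call began, along the tool's axes at that moment; what a row does not reach only later rows make up. A row lasts 1/12 s, in which the tool goes at most 41.7 mm and 7.16 degrees, less where a joint would pass 70% of its speed; a pose out of reach is approached as far as the arm can. A call with a number of a shift or a turn outside -1 to 1 is refused whole. A call with a gripper value outside its range is refused whole. The fingers move at their own pace and stop on an object; "newtons" is the grip in N (left out, the last holds). Time passes only in rows, so rows that repeat a pose let the fingers close. It gives the time, the measured TCP pose, the force, the opening and the grip force at its end, in the units of the state.
- monitor.state(): the state, without advancing time (a new reading comes with each control period).
- eyes.read_camera(name): name is "scene" or "top" or "wrist"; returns the picture (400x640x3 uint8, blue, green, red); there is no depth.
- eyes.camera_info(name): a dict with "mtx" (3x3 intrinsics, pixels), "rvec" (rotation vector, rad) and "tvec" (3), from world to camera coordinates, as OpenCV has them; the wrist camera has in their place "T_tool_cam" (4x4, takes a point from camera to tool coordinates, whose origin is the TCP and whose axes are the flange's). Camera axes: x right, y down, z forward; pixel columns grow to the right and rows downward; lengths in m; the calibration is good to about 2 mm. A picture is of the moment at which its call begins: read the wrist's pose just before it. camera_info takes no time and is no camera call.
- job.finish_job(): hands the job in; it is judged then, once.
The state is a dict: "clock": time; "joints": joint angles; "joint_velocities": joint speeds; "effort": joint torques, N m; "position": TCP position; "tcp_rot": TCP orientation; "force": force on the tool from outside, world axes, zero at the start; "moment": the same for the moment, N m; "grip_width": opening from 0.0 (shut) to 1.0 (fully open); "gripper_force": force on a finger pad.
Only numpy, scipy, OpenCV 4.12 (cv2) and the standard library are available. Lean on these libraries where they do the work, as an engineer would, in place of code of your own. Each camera call takes 0.05 s, during which the arm holds its last target. There are 200 camera calls.

TASK

Square up the freshly set mosaic plaque: slide it over the bench and press its blue-stone edge flat against the steel bar until both blue stones are fully home. Then turn the plaque a quarter turn and press the green-stone edge against the bar in the same way, and leave it lying there, flush with the bar. Press gently, blue before green, and leave the cup, the tub and the spatula where they are.

Things in the scene. Friction and masses are not known exactly. Their poses are not given: they have to be found in the camera images.
- bar: straight steel angle, fixed to the bench: upright face 340 mm long, 35 mm high, 5 mm thick, with a flat foot 5 mm thick reaching 45 mm behind it. Origin: middle of the working face, at bench level (z = 0). x runs along the bar, z up; the working face looks to -y, so the plaque comes from the -y side.
- plaque: loose mosaic plaque: 130 x 130 mm square with its corners cut off at 45 degrees (28 mm legs, so each side is 74 mm long), 22 mm thick, about 0.6 kg, flat on the bench; too wide for the gripper. Terracotta, white tesserae. Origin: centre of the underside; x, y square to its sides. Blue stones on the +y side, green on +x; the -x, -y sides and cut corners are plain. Bench friction: a few N.
- blue_edge (a point): middle of the plaque's blue (+y) side face (the terracotta, not the stones), 65 mm from the plaque's centre, 11 mm up; axes as the plaque's. Flush with the bar it lies at y = 0 of the bar's frame. At the start it is 75 to 125 mm short of that and faces the bar within 0.45 rad.
- green_edge (a point): middle of the plaque's green (+x) side face (the terracotta, not the stones), 65 mm from the plaque's centre, 11 mm up; axes as the plaque's. Green lies a quarter turn clockwise from blue, seen from above, so turning the plaque anticlockwise brings green to the bar.
- blue_a (a joint): how far (m) the blue stone centred at x = -18 mm on the blue side is pushed in: 0 = stands 8 mm proud of the side face, 0.008 = fully home, flush. Each stone is 32 mm along the edge, 18 mm high (5.5 to 23.5 mm above the underside), slides in stiffly (about 2.5 N each) and stays where it is left.
- blue_b (a joint): the same for the blue stone centred at x = +18 mm on the blue side.
- green_a (a joint): the same for the green stone centred at y = -18 mm on the green side.
- green_b (a joint): the same for the green stone centred at y = +18 mm on the green side.
- cup: white plastic cup, 72 mm across, 85 mm high, standing loose behind the bar; origin: centre of its underside. Bystander.
- tub: round grey tub of orange chips, 100 mm across, 55 mm high, standing loose behind the bar; origin: centre of its underside. Bystander.
- knife: loose spatula 190 mm long, lying on the bench on the other side of the plaque from the bar, about 0.35 m from the bar and roughly parallel to it; origin: about its middle, underside. Bystander.
Mind the look-alikes: they are no part of the job. Of the things that look like the plaque, the smallest one is meant.

How it is judged:
By the outcome, as a careful person would: the job done as asked, in the order asked, and still so for the second after the job is handed in, with the robot touching nothing.
It also fails if it takes over 72 s, if anything falls off the work surface, if the arm or the gripper's body presses on something with over 40 N, if the wrist force passes 120 N, or if a joint passes its speed limit or range.

## Working session

There is one attempt and no reset: what is moved stays moved. The work goes in short steps, Python scripts to look and compute and a tool call to move; the robot and the scene stay as the last step left them, time stands still between calls to the robot, and variables do not carry over. Pictures are saved under pics/ and viewed, at most 10 in all, crops included, and the job is handed in when it is done.

Besides the shell and the picture viewer there is one more tool, called after "Request:" by a JSON object that holds its "api" and its "payload". arm_command: Moves the arm, as the interface text tells. Scaled input: -1 to 1 covers 0.5 m each way for a shift and 120 degrees each way for a turn. Its arguments: {"type":"object","properties":{"motion":{"type":"array"},"newtons":{"type":"number"}},"required":["motion"]}

```bash
ls; mkdir -p pics; python3 - <<'E'
from rig import monitor, eyes, job, bot
import cv2
print(monitor.state(), bot.grip_point_offset)
for n in("scene","top","wrist"):
    cv2.imwrite(f"pics/{n}0.png",eyes.read_camera(n)); print(n,eyes.camera_info(n))
E
```

```text
pics
{'clock': 0.0, 'joints': array([-1.30358461e+00,  4.91548587e-01,  1.55949359e+00, -7.70365023e-06,
        1.09166633e+00, -1.05580550e-01]), 'joint_velocities': array([ 3.36185063e-03,  6.09223322e-05, -2.19562480e-06,  4.23253319e-04,
        2.05072558e-03,  3.96556907e-04]), 'effort': array([-8.65080674e-04, -6.18452168e+01, -2.61590677e+01, -7.39690813e-05,
        4.04764112e-03,  2.31232505e-06]), 'position': array([ 0.22760328, -0.58182759,  0.23071935]), 'tcp_rot': array([-3.08608205e+00, -5.81995233e-01,  1.52143316e-04]), 'force': array([0.64586701, 0.32078968, 1.32116438]), 'moment': array([-0.03663624, -0.00453288,  0.03071019]), 'gripper_force': 0.0, 'grip_width': 0.9963671198765125} 0.0187
scene {'mtx': array([[393.97713608,   0.        , 321.61310344],
       [  0.        , 393.97713608, 201.80073556],
       [  0.        ,   0.        ,   1.        ]]), 'rvec': array([ 1.07739593,  2.24459192, -1.17446472]), 'tvec': array([ 0.31128355, -0.23145041,  1.20363121])}
top {'mtx': array([[415.65723286,   0.        , 321.94690751],
       [  0.        , 415.65723286, 188.49763681],
       [  0.        ,   0.        ,   1.        ]]), 'rvec': array([ 2.15314723, -2.11600854,  0.18569021]), 'tvec': array([0.01673437, 0.53965082, 0.79002888])}
wrist {'mtx': array([[333.53499351,   0.        , 314.7170475 ],
       [  0.        , 333.53499351, 197.24215844],
       [  0.        ,   0.        ,   1.        ]]), 'T_tool_cam': array([[-1.39204188e-04, -9.62839486e-01, -2.70074259e-01,
         6.87622720e-02],
       [ 9.99999831e-01, -2.86552038e-04,  5.06155062e-04,
         7.20016369e-05],
       [-5.64736409e-04, -2.70074143e-01,  9.62839363e-01,
        -1.41976440e-01],
       [ 0.00000000e+00,  0.00000000e+00,  0.00000000e+00,
         1.00000000e+00]])}
```

View pics/top0.png

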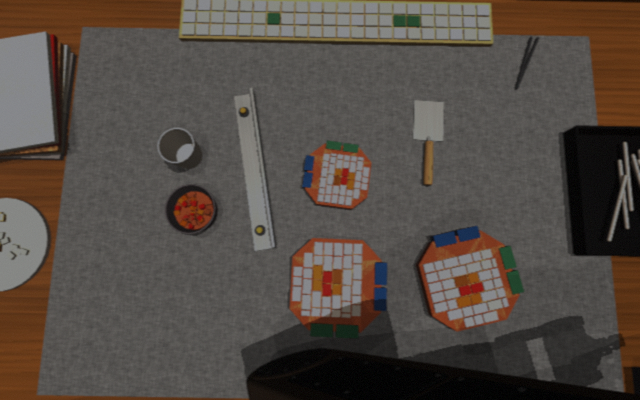

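View pics/scene0.png

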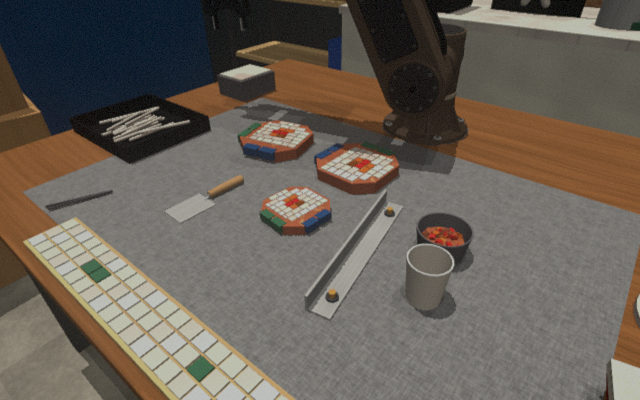

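The top view shows three plaques. The smallest is at about (340,177), with blue to the left facing the bar and green pointing up. The bar's working face runs from about (252,90) to (273,247). Cup (178,148), tub (192,210) and spatula (428,145) are the bystanders.

```bash
cat > h.py <<'E'
import numpy as np, cv2
from scipy.spatial.transform import Rotation as R
from rig import monitor, eyes, job, bot
def pose(n,st=None):
    i=eyes.camera_info(n)
    if n!="wrist":
        M=cv2.Rodrigues(i["rvec"])[0]; return i["mtx"],M,np.array(i["tvec"])
    T=np.eye(4);T[:3,:3]=R.from_rotvec(st["tcp_rot"]).as_matrix();T[:3,3]=st["position"]
    C=np.linalg.inv(T@i["T_tool_cam"]);return i["mtx"],C[:3,:3],C[:3,3]
def ray(n,p,st=None):
    K,M,t=pose(n,st); d=M.T@np.linalg.inv(K)@np.array([*p,1.]); return -M.T@t,d/np.linalg.norm(d)
def at(n,p,z,st=None):
    o,d=ray(n,p,st); return o+d*(z-o[2])/d[2]
def proj(n,X,st=None):
    K,M,t=pose(n,st); c=K@(M@np.array(X)+t); return c[:2]/c[2]
def tri(n1,p1,n2,p2,st=None):
    o,d=ray(n1,p1,st);q,e=ray(n2,p2,st)
    s=np.linalg.lstsq(np.c_[d,-e],q-o,rcond=None)[0];a,b=o+d*s[0],q+e*s[1];return (a+b)/2,np.linalg.norm(a-b)
def yaw(st): # direction of tool y and x in world
    m=R.from_rotvec(st["tcp_rot"]).as_matrix();return m
E
python3 - <<'E'
import cv2,numpy as np
a=cv2.imread("pics/top0.png")[80:260,230:390];b=cv2.imread("pics/scene0.png")[170:320,240:420]
a=cv2.resize(a,None,fx=3.3,fy=3.3,interpolation=2);b=cv2.resize(b,None,fx=4.4,fy=4,interpolation=2)
a=np.clip(a*1.5,0,255);cv2.imwrite("pics/topc.png",a);cv2.imwrite("pics/scc.png",np.clip(b*1.5,0,255));print(a.shape,b.shape)
E
```

```text
(594, 528, 3) (600, 792, 3)[ WARN:0@0.171] global loadsave.cpp:1063 imwrite_ Unsupported depth image for selected encoder is fallbacked to CV_8U.
```

View pics/topc.png

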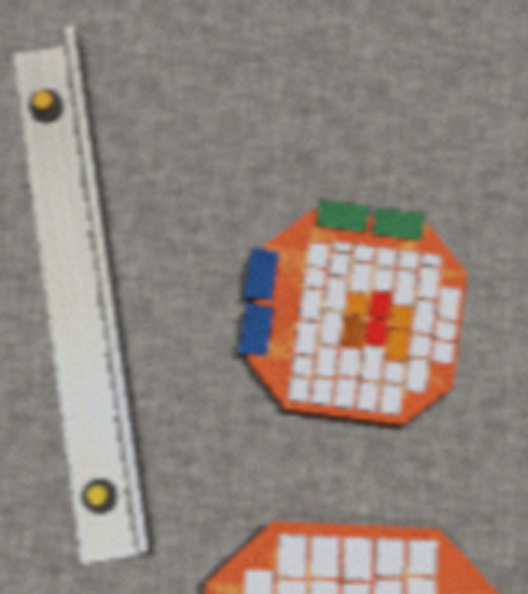

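View pics/scc.png

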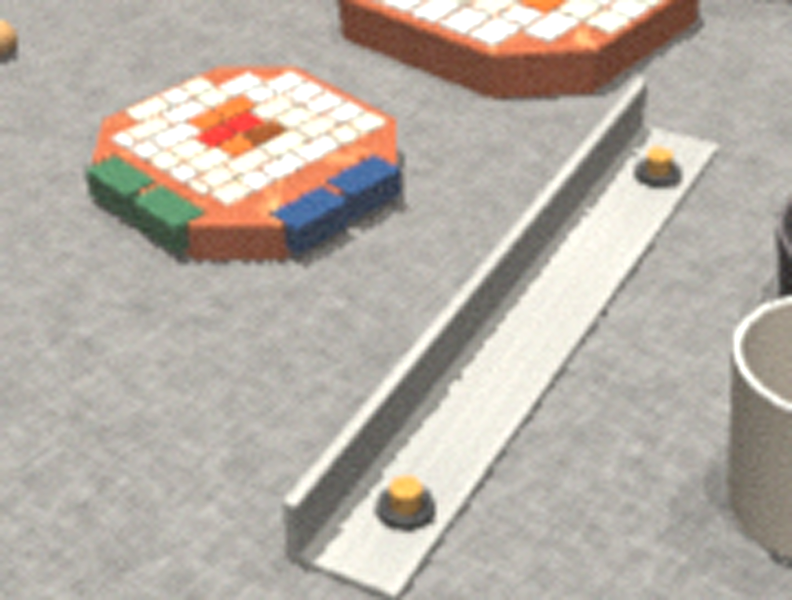

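The crops give the bar's face (76,25)–(148,551) in the enlarged top view, and all eight plaque corners.

```bash
python3 - <<'E'
from h import *
from scipy.optimize import least_squares
T=lambda u,v:(230+u/3.3,80+v/3.3); S=lambda u,v:(240+u/4.4,170+v/4)
print("center red joint",tri("top",T(378,318),"scene",S(235,127)))
print("bar far(+x) top",tri("top",T(66,25),"scene",S(287,497)), "near", tri("top",T(133,553),"scene",S(643,76)))
for z in (0,.035): 
    for p in ((66,25),(76,25),(133,553),(148,551)): print(z,p,at("top",T(*p),z)[:2])
print("scene face bottom +x end",at("scene",S(287,553),0), "top",at("scene",S(287,497),.035),at("scene",S(643,76),.035))
M=np.array([(37,-65),(-37,-65),(-65,-37),(-65,37),(-37,65),(37,65)])/1e3
P=[(467,270),(453,383),(403,425),(283,408),(245,355),(262,248)]
W=np.array([at("top",T(*p),.022)[:2] for p in P])
def f(q):
    c,s=np.cos(q[2]),np.sin(q[2]);return ((M@np.array([[c,s],[-s,c]])+q[:2])-W).ravel()
r=least_squares(f,[.5,-.1,0]);print(r.x,(r.fun*1e3).round(1))
st=monitor.state();print(yaw(st).round(3))
for n,p in(("cup",(178,148)),("tub",(192,210)),("knife",(428,145)),("p2",(335,285)),("p3",(467,280))):print(n,at("top",p,.02)[:2].round(3))
E
```

```text
center red joint (array([ 0.56828615, -0.01897889,  0.02377799]), np.float64(0.003610326783704801))
bar far(+x) top (array([0.75503576, 0.18127483, 0.03808376]), np.float64(0.001765515198789435)) near (array([0.4212942 , 0.12439382, 0.03798888]), np.float64(0.004566216017943513))
0 (66, 25) [0.77078999 0.1890047 ]
0 (76, 25) [0.77091913 0.1823075 ]
0 (133, 553) [0.42110587 0.13083608]
0 (148, 551) [0.42250953 0.12147468]
0.035 (66, 25) [0.75579442 0.18253309]
0.035 (76, 25) [0.75591837 0.17610542]
0.035 (133, 553) [0.42018366 0.12670551]
0.035 (148, 551) [0.42153084 0.11772088]
scene face bottom +x end [0.75302342 0.17652208 0.        ] top [0.75349354 0.17861898 0.035     ] [0.41869211 0.12039943 0.035     ]
[ 0.57207758 -0.00686063 -0.11308774] [-0.4  1.1 -1.2  0.5  1.1  0.3  0.1 -1.  -2.  -0.8  2.3 -0. ]
[[ 0.931  0.364 -0.   ]
 [ 0.364 -0.931  0.001]
 [ 0.    -0.001 -1.   ]]
cup [0.625 0.33 ]
tub [0.494 0.292]
knife [ 0.641 -0.197]
p2 [ 0.349 -0.003]
p3 [ 0.363 -0.267]
```

```bash
cat >> h.py <<'E'
O=np.array([.587,.148]);A=.1717;U=np.array([np.cos(A),np.sin(A)]);N=np.array([-U[1],U[0]])
def W(b): return O+b[0]*U+b[1]*N
def B(p): d=np.array(p[:2])-O; return np.array([d@U,d@N])
def go(bx,by,z,th): # th: tool x axis angle rel. to bar normal (ccw), deg -> normalised row
    st=monitor.state();m=yaw(st);X=np.cos(A+np.pi/2+np.radians(th)),np.sin(A+np.pi/2+np.radians(th)),0
    X=np.array(X);Z=np.array([0,0,-1.]);G=np.c_[X,np.cross(Z,X),Z]
    d=m.T@(np.r_[W((bx,by)),z]-st["position"])/.5; w=R.from_matrix(m.T@G).as_rotvec()/np.radians(120)
    print("row",d.round(4),w.round(4))
def rep():
    st=monitor.state();m=yaw(st);print(round(st["clock"],2),"bar",(B(st["position"])*1e3).round(1),"z",(st["position"][2]*1e3).round(1),"th",round(np.degrees(np.arctan2(m[1,0],m[0,0])-A)-90,2),"F(u,n,z)",(st["force"][:2]@U).round(1),(st["force"][:2]@N).round(1),st["force"][2].round(1),"w",round(st["grip_width"],2),"j",st["joints"].round(2))
E
python3 -c "
from h import *
rep();go(-.052,-.25,.1,0)"
```

```text
0.15 bar [-478.8 -657.8] z 230.9 th -78.48 F(u,n,z) 1.4 0.6 0.2 w 1.0 j [-1.3   0.49  1.56  0.    1.09 -0.11]
row [ 0.9993 -0.6284  0.2624] [-3.00e-04 -3.00e-04 -6.54e-01]
```

Request:
{"api": "arm_command", "payload": {"motion": [0.9993,-0.6284,0.2624,0,0,-0.654,0.5,0.9993,-0.6284,0.2624,0,0,-0.654,0.5,0.9993,-0.6284,0.2624,0,0,-0.654,0.5,0.9993,-0.6284,0.2624,0,0,-0.654,0.5,0.9993,-0.6284,0.2624,0,0,-0.654,0.5,0.9993,-0.6284,0.2624,0,0,-0.654,0.5,0.9993,-0.6284,0.2624,0,0,-0.654,0.5,0.9993,-0.6284,0.2624,0,0,-0.654,0.5], "newtons": 40}}

```text
clock: 0.82
position: [0.4219, -0.3187, 0.1586]
tcp_rot: [2.424, 1.998, -0.0]
force: [0.2, -0.3, 0.5]
grip_width: 0.498
gripper_force: 0.0
```

```bash
python3 -c "
from h import *
rep();go(-.052,-.25,.1,0)"
```

```text
0.82 bar [-242.5 -431.6] z 158.6 th -20.84 F(u,n,z) 0.1 -0.4 0.5 w 0.5 j [-0.77  0.45  1.88 -0.    0.82 -0.58]
row [0.475  0.2267 0.1171] [ 0.      0.     -0.1737]
```

Request:
{"api": "arm_command", "payload": {"motion": [0.475,0.2267,0.1171,0,0,-0.174,0.5,0.475,0.2267,0.1171,0,0,-0.174,0.5,0.475,0.2267,0.1171,0,0,-0.174,0.5,0.475,0.2267,0.1171,0,0,-0.174,0.5,0.475,0.2267,0.1171,0,0,-0.174,0.5,0.475,0.2267,0.1171,0,0,-0.174,0.5,0.475,0.2267,0.1171,0,0,-0.174,0.5,0.475,0.2267,0.1171,0,0,-0.174,0.5]}}

```text
clock: 1.48
position: [0.5805, -0.1064, 0.0991]
tcp_rot: [-2.024, -2.402, 0.0]
force: [-0.9, 0.3, -0.3]
grip_width: 0.502
gripper_force: 0.0
```

```bash
python3 - <<'E'
from h import *
rep();go(-.052,-.25,.008,0)
st=monitor.state();w=eyes.read_camera("wrist");cv2.imwrite("pics/w1.png",w);np.save("st1.npy",st,allow_pickle=True)
E
```

```text
1.48 bar [ -49.9 -249.5] z 99.1 th -0.08 F(u,n,z) -0.9 0.4 -0.3 w 0.5 j [-0.29  0.6   1.77  0.    0.77 -0.46]
row [-0.0011 -0.004   0.1822] [-0.0004 -0.0003 -0.0006]
```

View pics/w1.png

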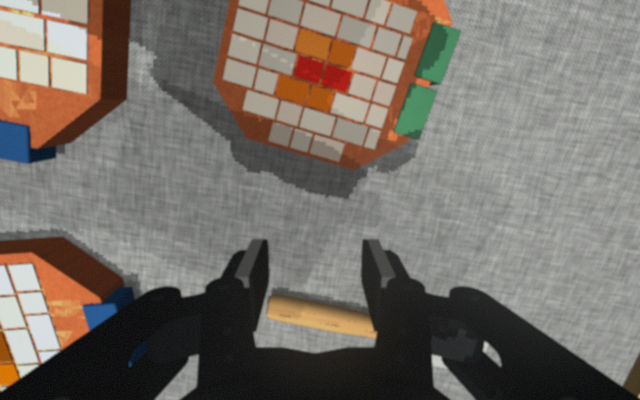

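```bash
python3 - <<'E'
from h import *
st=np.load("st1.npy",allow_pickle=True).item()
for n,p,z in(("rearL",(246,140),.022),("rearR",(352,168),.022),("ctr",(322,73),.022),("knifeL",(268,298),.01),("knifeR",(375,310),.01),("ftipL",(268,240),.105),("ftipR",(365,240),.105)): print(n,(B(at("wrist",p,z,st))*1e3).round(1))
go(-.052,-.25,.004,0)
E
```

```text
rearL [ -94.3 -203.9]
rearR [ -24.7 -222.5]
ctr [ -45.  -162.9]
knifeL [ -86.4 -328.2]
knifeR [  -1.8 -339.1]
ftipL [ -70.  -238.9]
ftipR [ -27.4 -238.9]
row [ 0.0019 -0.0014  0.1911] [-0.0005 -0.0002 -0.001 ]
```

The wrist view confirms the plaque's rear side: its corners at (246,140) and (352,168) agree with the top view to about 1 mm. The finger fronts are 11 mm ahead of the TCP, and the spatula handle is 80 mm behind. I'll descend and push.

Request:
{"api": "arm_command", "payload": {"motion": [0,-0.002,0.08,0,0,0,0.5,0,-0.002,0.15,0,0,0,0.5,0,-0.002,0.18,0,0,0,0.5,0,-0.002,0.19,0,0,0,0.5,0,-0.002,0.19,0,0,0,0.5,0.02,-0.002,0.19,0,0,0,0.5,0.04,-0.002,0.19,0,0,0,0.5,0.05,-0.002,0.19,0,0,0,0.5]}}

```text
clock: 2.2
position: [0.5743, -0.0846, 0.0069]
tcp_rot: [2.027, 2.397, 0.002]
force: [2.3, -4.6, -0.3]
grip_width: 0.499
gripper_force: 2.4
```

```bash
python3 -c "
from h import *
rep()"
```

```text
2.2 bar [ -52.2 -227. ] z 6.9 th -0.29 F(u,n,z) 1.5 -4.9 -0.3 w 0.5 j [-0.26  0.73  1.84 -0.    0.56 -0.43]
```

Request:
{"api": "arm_command", "payload": {"motion": [0.009,0,0,0,0,0,0.5,0.018,0,0,0,0,0,0.5,0.027,0,0,0,0,0,0.5,0.036,0,0,0,0,0,0.5,0.045,0,0,0,0,0,0.5,0.054,0,0,0,0,0,0.5,0.063,0,0,0,0,0,0.5,0.07,0,0,0,0,0,0.5]}}

```text
clock: 2.87
position: [0.5692, -0.0508, 0.0067]
tcp_rot: [2.026, 2.396, 0.002]
force: [1.8, -5.0, 2.3]
grip_width: 0.503
gripper_force: 3.2
```

Request:
{"api": "arm_command", "payload": {"motion": [0.009,0,0,0,0,0,0.5,0.018,0,0,0,0,0,0.5,0.026,0,0,0,0,0,0.5,0.034,0,0,0,0,0,0.5,0.042,0,0,0,0,0,0.5,0.046,0,0,0,0,0,0.5,0.05,0,0,0,0,0,0.5,0.05,0,0,0,0,0,0.5]}}

```text
clock: 3.53
position: [0.5651, -0.0259, 0.0067]
tcp_rot: [2.026, 2.396, 0.003]
force: [2.4, -3.1, 2.0]
grip_width: 0.5
gripper_force: 1.7
```

```bash
python3 - <<'E'
from h import *
rep()
t=eyes.read_camera("top");cv2.imwrite("pics/top1.png",np.clip(cv2.resize(t[80:260,230:390],None,fx=3.3,fy=3.3,interpolation=2).astype(float)*1.5,0,255).astype(np.uint8))
E
```

```text
3.53 bar [ -51.3 -167.6] z 6.7 th -0.28 F(u,n,z) 1.8 -3.5 2.0 w 0.5 j [-0.16  0.72  1.88 -0.    0.53 -0.33]
```

View pics/top1.png

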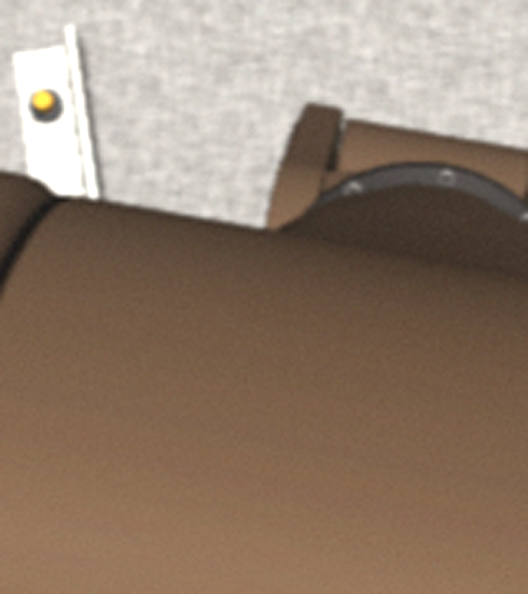

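Request:
{"api": "arm_command", "payload": {"motion": [0.008,0,0,0,0,-0.002,0.5,0.015,0,0,0,0,-0.002,0.5,0.021,0,0,0,0,-0.002,0.5,0.027,0,0,0,0,-0.002,0.5,0.031,0,0,0,0,-0.002,0.5,0.034,0,0,0,0,-0.002,0.5,0.035,0,0,0,0,-0.002,0.5,0.035,0,0,0,0,-0.002,0.5]}}

```text
clock: 4.25
position: [0.5623, -0.009, 0.0066]
tcp_rot: [2.022, 2.4, 0.003]
force: [3.1, -6.5, 4.4]
grip_width: 0.5
gripper_force: 2.9
```

```bash
python3 - <<'E'
from h import *
rep()
w=eyes.read_camera("wrist");cv2.imwrite("pics/w2.png",w)
E
```

```text
4.25 bar [ -51.2 -150.5] z 6.6 th -0.05 F(u,n,z) 1.9 -6.9 4.4 w 0.5 j [-0.13  0.72  1.89 -0.    0.53 -0.3 ]
```

View pics/w2.png

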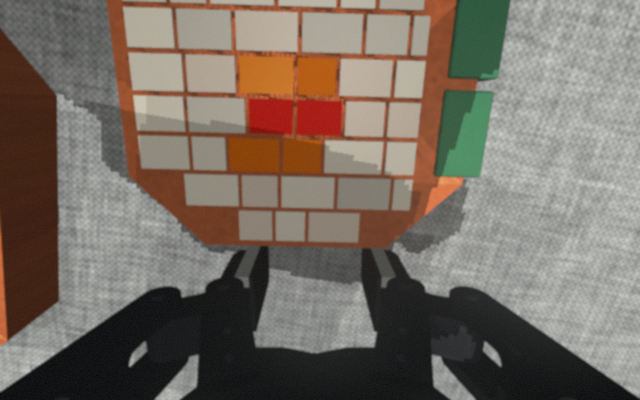

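Both fingers are square on the plaque's rear edge (row 246), and the stones are just reaching the bar. I'll press slowly.

Request:
{"api": "arm_command", "payload": {"motion": [0.002,0,0,0,0,0,0.5,0.004,0,0,0,0,0,0.5,0.006,0,0,0,0,0,0.5,0.008,0,0,0,0,0,0.5,0.01,0,0,0,0,0,0.5,0.011,0,0,0,0,0,0.5,0.012,0,0,0,0,0,0.5,0.012,0,0,0,0,0,0.5]}}

```text
clock: 4.97
position: [0.5617, -0.0037, 0.0066]
tcp_rot: [2.022, 2.399, 0.003]
force: [5.6, -9.8, 2.8]
grip_width: 0.498
gripper_force: 5.3
```

```bash
python3 -c "
from h import *
rep()"
```

```text
4.97 bar [ -50.8 -145.1] z 6.6 th -0.08 F(u,n,z) 3.9 -10.6 2.8 w 0.5 j [-0.12  0.72  1.89 -0.    0.52 -0.29]
```

Request:
{"api": "arm_command", "payload": {"motion": [0.001,0,0,0,0,0,0.5,0.002,0,0,0,0,0,0.5,0.003,0,0,0,0,0,0.5,0.004,0,0,0,0,0,0.5,0.005,0,0,0,0,0,0.5,0.005,0,0,0,0,0,0.5]}}

```text
clock: 5.47
position: [0.5617, -0.0016, 0.0066]
tcp_rot: [2.021, 2.398, 0.004]
force: [7.2, -14.5, 0.9]
grip_width: 0.502
gripper_force: 7.2
```

Request:
{"api": "arm_command", "payload": {"motion": [0.001,0,0,0,0,0,0.5,0.002,0,0,0,0,0,0.5,0.002,0,0,0,0,0,0.5]}}

```text
clock: 5.72
position: [0.5624, -0.0009, 0.0066]
tcp_rot: [2.021, 2.396, 0.005]
force: [11.1, -16.0, -2.3]
grip_width: 0.503
gripper_force: 8.7
```

```bash
python3 -c "
from h import *
rep()"
```

```text
5.72 bar [ -49.7 -142.6] z 6.6 th -0.12 F(u,n,z) 8.2 -17.6 -2.3 w 0.5 j [-0.12  0.72  1.89 -0.    0.52 -0.29]
```

Request:
{"api": "arm_command", "payload": {"motion": [0.001,0,0,0,0,0,0.5,0.002,0,0,0,0,0,0.5,0.002,0,0,0,0,0,0.5]}}

```text
clock: 5.97
position: [0.563, -0.0004, 0.0068]
tcp_rot: [2.02, 2.395, 0.007]
force: [13.0, -19.0, -4.0]
grip_width: 0.497
gripper_force: 10.6
```

```bash
python3 - <<'E'
from h import *
rep();st=monitor.state();print(st["moment"])
w=eyes.read_camera("wrist");cv2.imwrite("pics/w3.png",w)
s=eyes.read_camera("scene");cv2.imwrite("pics/s3.png",s)
x=cv2.resize(s[150:300,250:420],None,fx=4,fy=4,interpolation=2);cv2.imwrite("pics/s3c.png",np.clip(x*1.6,0,255).astype(np.uint8))
E
```

```text
5.97 bar [ -49.  -142.1] z 6.8 th -0.13 F(u,n,z) 9.5 -20.9 -4.0 w 0.5 j [-0.12  0.72  1.89 -0.    0.52 -0.29]
[-3.20031119 -2.03439358 -0.57737045]
```

View pics/s3c.png

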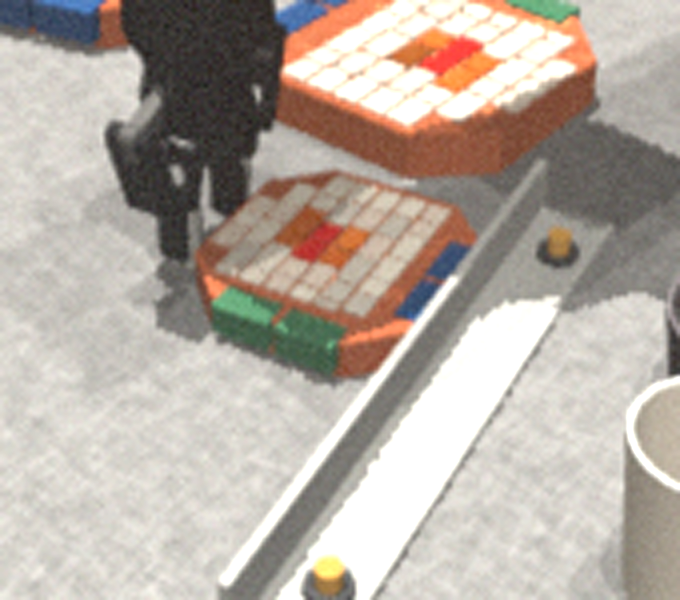

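```bash
cat >> h.py <<'E'
def rear(img,c0=215,c1=385,r0=225,r1=275):
    # rear top edge of the plaque in the wrist picture: last strongly orange row per column
    h=cv2.cvtColor(img,cv2.COLOR_BGR2HSV);m=(h[...,0]<20)&(h[...,1]>110)&(h[...,2]>60)
    pts=[]
    for c in range(c0,c1):
        r=np.flatnonzero(m[r0:r1,c])
        if len(r): pts.append((c,r0+r[-1]))
    p=np.array(pts,float);k=np.polyfit(*p.T,1)
    for _ in range(3):
        e=p[:,1]-np.polyval(k,p[:,0]);p=p[abs(e)<1.5] if (abs(e)<1.5).sum()>20 else p;k=np.polyfit(*p.T,1)
    return np.degrees(np.arctan(k[0])),np.polyval(k,300),len(p)
E
python3 - <<'E'
from h import *
for f in("w2","w3"):
    print(f,rear(cv2.imread(f"pics/{f}.png")))
E
```

```text
w2 (np.float64(1.3048058525272295), np.float64(245.42315325382717), 170)
w3 (np.float64(-0.15049412649677615), np.float64(247.2231881744755), 167)
```

Request:
{"api": "arm_command", "payload": {"motion": [0.001,0,0,0,0,0,0.5,0.002,0,0,0,0,0,0.5,0.002,0,0,0,0,0,0.5]}}

```text
clock: 6.32
position: [0.5635, -0.0001, 0.0069]
tcp_rot: [2.018, 2.395, 0.007]
force: [14.5, -25.9, -2.7]
grip_width: 0.5
gripper_force: 13.8
```

```bash
python3 - <<'E'
from h import *
rep();st=monitor.state();print(st["moment"])
w=eyes.read_camera("wrist");cv2.imwrite("pics/w4.png",w);print(rear(w))
E
```

```text
6.32 bar [ -48.5 -141.9] z 6.9 th -0.09 F(u,n,z) 9.8 -28.0 -2.7 w 0.5 j [-0.12  0.72  1.89 -0.    0.52 -0.28]
[-4.20420668 -2.20029892 -0.37282525]
(np.float64(-0.05765927953692049), np.float64(247.7524380041646), 170)
```

Everything has stalled flush: the angle is steady and force rises without motion. I'll back off, lift and check from above.

Request:
{"api": "arm_command", "payload": {"motion": [-0.01,0,0,0,0,0,0.5,-0.04,0,0,0,0,0,0.5,-0.04,0,-0.06,0,0,0,0.5,-0.03,0,-0.14,0,0,0,0.6,0,0,-0.22,0,0,0,0.8,0.06,0,-0.28,0,0,0,1,0.06,0,-0.28,0,0,0,1,0.06,0,-0.28,0,0,0,1]}}

```text
clock: 7.03
position: [0.5539, 0.0335, 0.1474]
tcp_rot: [2.019, 2.403, 0.003]
force: [0.2, 0.2, -0.5]
grip_width: 0.999
gripper_force: 0.0
```

```bash
python3 - <<'E'
from h import *
rep();st=monitor.state();np.save("st5.npy",st,allow_pickle=True)
w=eyes.read_camera("wrist");cv2.imwrite("pics/w5.png",w)
E
```

```text
7.03 bar [ -52.1 -107.1] z 147.4 th 0.08 F(u,n,z) 0.2 0.2 -0.5 w 1.0 j [-0.06  0.49  1.82  0.    0.82 -0.23]
```

View pics/w5.png

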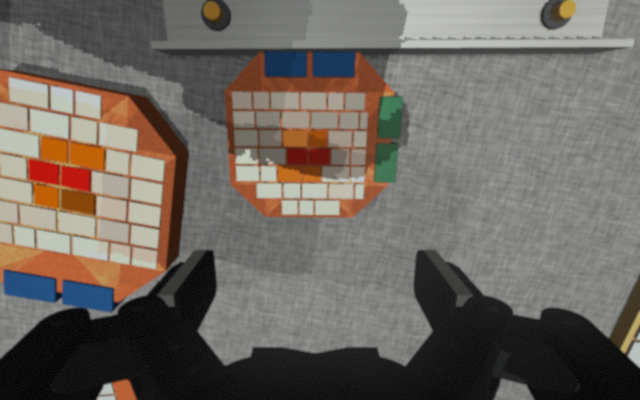

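Both blue stones now sit flush with the terracotta edge at the bar (row 52, columns 265–355). Next I'll locate the plaque's centre.

```bash
python3 - <<'E'
from h import *
st=np.load("st5.npy",allow_pickle=True).item()
q=lambda p,z=.022:(B(at("wrist",p,z,st))*1e3).round(1)
for p in((262,52),(358,52),(265,216),(353,216),(230,92),(228,183),(307,147)):print(p,q(p))
print("bar top edge",q((153,41),.035),q((630,39),.035),"bot",q((153,48),0),q((630,46),0),"p2 right",q((188,150)),q((172,270)))
go(-.053,-.065,.06,-45)
E
```

```text
(262, 52) [-90.6  -2.1]
(358, 52) [-19.4  -2. ]
(265, 216) [ -93.4 -130.5]
(353, 216) [ -18.9 -130.5]
(230, 92) [-116.2  -30.4]
(228, 183) [-122.7 -101.8]
(307, 147) [-57.6 -72.3]
bar top edge [-164.6    3.1] [169.4   5. ] bot [-180.7    3.7] [201.2   5.9] p2 right [-152.8  -74.8] [-177.7 -181. ]
row [ 0.0858 -0.0008  0.1718] [ 0.0005 -0.      0.3753]
```

Request:
{"api": "arm_command", "payload": {"motion": [0.082,-0.006,0.05,0,0,0.06,1,0.082,-0.006,0.1,0,0,0.12,1,0.082,-0.006,0.15,0,0,0.18,1,0.082,-0.006,0.18,0,0,0.24,1,0.082,-0.006,0.2,0,0,0.3,1,0.082,-0.006,0.22,0,0,0.36,1,0.082,-0.006,0.23,0,0,0.375,1,0.082,-0.006,0.23,0,0,0.375,1]}}

```text
clock: 7.75
position: [0.5426, 0.0712, 0.0278]
tcp_rot: [-2.789, -1.441, 0.007]
force: [-0.2, -0.2, -0.4]
grip_width: 1.001
gripper_force: 0.0
```

```bash
python3 -c "
from h import *
rep();go(-.0555,-.066,.012,-45)"
```

```text
7.75 bar [-56.8 -68.1] z 27.8 th -45.2 F(u,n,z) -0.2 -0.2 -0.4 w 1.0 j [ 0.01  0.67  1.92 -0.    0.56  0.63]
row [ 0.0049 -0.0009  0.0315] [-0.0018  0.0014 -0.0016]
```

Request:
{"api": "arm_command", "payload": {"motion": [0.003,-0.001,0.015,0,0,0,1,0.003,-0.001,0.025,0,0,0,1,0.003,-0.001,0.03,0,0,0,1,0.003,-0.001,0.034,0,0,0,1,0.003,-0.001,0.036,0,0,0,1,0.003,-0.001,0.036,0,0,0,1]}}

```text
clock: 8.25
position: [0.5445, 0.0733, 0.0123]
tcp_rot: [2.789, 1.446, -0.0]
force: [-0.4, -0.5, -0.3]
grip_width: 0.999
gripper_force: 0.0
```

```bash
python3 -c "
from h import *
rep()"
```

```text
8.25 bar [-54.6 -66.3] z 12.3 th -45.04 F(u,n,z) -0.5 -0.5 -0.3 w 1.0 j [ 0.01  0.7   1.92 -0.    0.52  0.63]
```

Request:
{"api": "arm_command", "payload": {"motion": [0,0,0.002,0,0,0,1,0,0,0.004,0,0,0,1,0,0,0.006,0,0,0,1,0,0,0.006,0,0,0,1]}}

```text
clock: 8.58
position: [0.5445, 0.0734, 0.0093]
tcp_rot: [2.789, 1.445, 0.0]
force: [0.2, -0.0, -0.2]
grip_width: 1.001
gripper_force: 0.0
```

Request:
{"api": "arm_command", "payload": {"motion": [0,0,0.002,0,0,0,1,0,0,0.004,0,0,0,1,0,0,0.004,0,0,0,1]}}

```text
clock: 8.83
position: [0.5446, 0.0734, 0.0088]
tcp_rot: [2.789, 1.445, 0.001]
force: [-5.6, -1.5, 20.3]
grip_width: 1.0
gripper_force: 10.0
```

Request:
{"api": "arm_command", "payload": {"motion": [-0.003,0.005,0,0,0,0,1,-0.006,0.011,0,0,0,0,1,-0.009,0.017,0,0,0,0,1,-0.012,0.023,0,0,0,0,1,-0.014,0.028,0,0,0,0,1,-0.014,0.028,0,0,0,0,1]}}

```text
clock: 9.33
position: [0.5515, 0.0603, 0.0088]
tcp_rot: [-2.789, -1.445, -0.0]
force: [-6.7, 7.3, 20.3]
grip_width: 1.002
gripper_force: 10.4
```

```bash
python3 - <<'E'
from h import *
rep()
w=eyes.read_camera("wrist");cv2.imwrite("pics/w6.png",w)
s=eyes.read_camera("scene");cv2.imwrite("pics/s6.png",s)
def c(im):
    h=cv2.cvtColor(im,cv2.COLOR_BGR2HSV);m=((h[...,0]>45)&(h[...,0]<85)&(h[...,1]>90)&(h[...,2]>35));m[:170]=0;m[260:]=0;m[:,:260]=0;m[:,400:]=0
    return np.argwhere(m).mean(0)[::-1],m.sum()
print(c(cv2.imread("pics/s3.png")),c(s))
E
```

```text
9.33 bar [-49.9 -80.3] z 8.8 th -45.05 F(u,n,z) -5.4 8.4 20.3 w 1.0 j [-0.01  0.71  1.91  0.    0.52  0.6 ]
(array([313.11111111, 227.58730159]), np.int64(63)) (array([320.54032258, 229.79032258]), np.int64(124))
```

Request:
{"api": "arm_command", "payload": {"motion": [-0.003,0.006,0,0,0,0,1,-0.006,0.012,0,0,0,0,1,-0.009,0.018,0,0,0,0,1,-0.012,0.024,0,0,0,0,1,-0.015,0.03,0,0,0,0,1,-0.018,0.036,0,0,0,0,1,-0.021,0.042,0,0,0,0,1,-0.024,0.048,0,0,0,0,1]}}

```text
clock: 10.1
position: [0.5633, 0.0374, 0.0086]
tcp_rot: [-2.788, -1.443, 0.002]
force: [-8.2, 14.5, 20.8]
grip_width: 1.0
gripper_force: 10.7
```

```bash
cat >> h.py <<'E'
def slip(f0,im,r=(0,200,150,500)):
    "motion of red/orange/blue/green features between two wrist pictures"
    a=cv2.cvtColor(cv2.imread(f0),6);b=cv2.cvtColor(im,6)
    h=cv2.cvtColor(cv2.imread(f0),40);m=((h[...,1]>110)&(h[...,2]>50)).astype(np.uint8)*255
    m=cv2.dilate(m,np.ones((9,9)));k=np.zeros_like(m);k[r[0]:r[1],r[2]:r[3]]=255;m&=k
    p=cv2.goodFeaturesToTrack(a,80,.05,6,mask=m);q,s,_=cv2.calcOpticalFlowPyrLK(a,b,p,None,winSize=(31,31),maxLevel=4)
    g=s[:,0]==1;d=(q-p)[g][:,0];M,i=cv2.estimateAffinePartial2D(p[g],q[g]);print("n",g.sum(),"inl",i.sum(),"median shift",np.median(d,0),"rot",np.degrees(np.arctan2(M[1,0],M[0,0])))
E
python3 - <<'E'
from h import *
rep()
w=eyes.read_camera("wrist");cv2.imwrite("pics/w7.png",w);slip("pics/w6.png",w)
E
```

```text
10.1 bar [ -42.3 -104.9] z 8.6 th -45.11 F(u,n,z) -5.6 15.7 20.8 w 1.0 j [-0.05  0.72  1.88  0.    0.54  0.56]
n 65 inl 18 median shift [-33.349854 -10.175583] rot -0.04946592846548105
```

```bash
python3 - <<'E'
from h import *
for f in("w6","w7"):
    im=cv2.imread(f"pics/{f}.png");h=cv2.cvtColor(im,40)
    for n,m in(("red",((h[...,0]<5)|(h[...,0]>174))&(h[...,1]>150)&(h[...,2]>60)),("blue",(h[...,0]>100)&(h[...,0]<125)&(h[...,1]>120)&(h[...,2]>40)),("green",(h[...,0]>50)&(h[...,0]<85)&(h[...,1]>90)&(h[...,2]>35))):
        k,l,s,c=cv2.connectedComponentsWithStats(cv2.morphologyEx(m.astype(np.uint8),cv2.MORPH_OPEN,np.ones((3,3))))
        print(f,n,[(tuple(c[i].round(0)),int(s[i,4])) for i in range(1,k) if s[i,4]>60])
E
```

```text
w6 red [((np.float64(316.0), np.float64(266.0)), 1019), ((np.float64(287.0), np.float64(292.0)), 915)]
w6 blue [((np.float64(207.0), np.float64(130.0)), 3769), ((np.float64(149.0), np.float64(195.0)), 3236)]
w6 green [((np.float64(361.0), np.float64(119.0)), 3850), ((np.float64(419.0), np.float64(182.0)), 2756)]
w7 red [((np.float64(261.0), np.float64(240.0)), 1084), ((np.float64(233.0), np.float64(267.0)), 976)]
w7 blue [((np.float64(142.0), np.float64(98.0)), 4119), ((np.float64(86.0), np.float64(166.0)), 3498)]
w7 green [((np.float64(300.0), np.float64(86.0)), 4176), ((np.float64(364.0), np.float64(156.0)), 3512)]
```

The plaque slid under the fingertips: the red stones shifted about 55 px between the two wrist pictures, so bench grip matches finger grip. I'll lift, re-measure, and turn the plaque by pushing its sides instead.

Request:
{"api": "arm_command", "payload": {"motion": [0,0,-0.04,0,0,-0.05,1,0,0,-0.1,0,0,-0.1,0.8,0,0,-0.17,0,0,-0.16,0.5,0,0,-0.23,0,0,-0.22,0.2,0,0,-0.28,0,0,-0.28,0,0,0,-0.28,0,0,-0.34,0,0,0,-0.28,0,0,-0.376,0,0,0,-0.28,0,0,-0.376,0]}}

```text
clock: 10.82
position: [0.5646, 0.0359, 0.148]
tcp_rot: [2.017, 2.408, 0.001]
force: [-0.3, 0.0, 0.7]
grip_width: -0.001
gripper_force: 0.0
```

```bash
cat >> h.py <<'E'
def blobs(im):
    h=cv2.cvtColor(im,40);o={}
    for n,m in(("red",((h[...,0]<5)|(h[...,0]>174))&(h[...,1]>150)&(h[...,2]>60)),("blue",(h[...,0]>100)&(h[...,0]<125)&(h[...,1]>120)&(h[...,2]>40)),("green",(h[...,0]>50)&(h[...,0]<85)&(h[...,1]>90)&(h[...,2]>35))):
        k,l,s,c=cv2.connectedComponentsWithStats(cv2.morphologyEx(m.astype(np.uint8),cv2.MORPH_OPEN,np.ones((3,3))))
        o[n]=[(c[i],int(s[i,4])) for i in range(1,k) if s[i,4]>60]
    return o
def look(f=None):
    "world(bar-frame, mm) blob centres seen by the wrist camera"
    st=monitor.state();w=eyes.read_camera("wrist")
    if f: cv2.imwrite(f"pics/{f}.png",w); np.save(f"{f}.npy",st,allow_pickle=True)
    for n,l in blobs(w).items():
        print(n,[((B(at("wrist",c,.022 if n=="red" else .0235,st))*1e3).round(1).tolist(),c.round().tolist(),a) for c,a in l])
E
python3 - <<'E'
from h import *
rep();look("w8")
E
```

```text
10.82 bar [ -41.2 -106.6] z 148.0 th 0.26 F(u,n,z) -0.3 0.1 0.7 w -0.0 j [-0.05  0.51  1.8  -0.    0.84 -0.23]
red [([-65.5, -79.5], [284.0, 156.0], 265), ([-48.0, -79.7], [306.0, 157.0], 284), ([-272.2, -92.6], [31.0, 171.0], 549), ([-247.5, -97.5], [63.0, 177.0], 537)]
blue [([-73.3, -10.1], [272.0, 64.0], 954), ([-37.6, -10.2], [319.0, 64.0], 962), ([-302.9, -196.8], [22.0, 286.0], 1029), ([-256.2, -206.1], [76.0, 295.0], 1147)]
green [([6.9, -48.6], [376.0, 118.0], 815), ([6.2, -84.2], [373.0, 163.0], 681)]
```

```bash
python3 -c "
from h import *
go(-.1345,-.0145,.06,0)"
```

```text
row [ 0.1841 -0.1865  0.175 ] [ 0.0001  0.0001 -0.0002]
```

Request:
{"api": "arm_command", "payload": {"motion": [0.06,-0.06,0,0,0,0.002,0,0.12,-0.12,0.04,0,0,0.002,0,0.17,-0.17,0.08,0,0,0.002,0,0.184,-0.186,0.13,0,0,0.002,0,0.184,-0.186,0.16,0,0,0.002,0,0.184,-0.186,0.175,0,0,0.002,0,0.184,-0.186,0.175,0,0,0.002,0]}}

```text
clock: 11.45
position: [0.4569, 0.1105, 0.0586]
tcp_rot: [-2.028, -2.397, 0.003]
force: [0.2, -0.5, -0.3]
grip_width: 0.0
gripper_force: 0.0
```

```bash
python3 -c "
from h import *
rep();go(-.1345,-.0145,.006,0)"
```

```text
11.45 bar [-134.6  -14.7] z 58.6 th -0.3 F(u,n,z) 0.1 -0.5 -0.3 w 0.0 j [ 0.1   0.55  2.09 -0.    0.5  -0.07]
row [0.0004 0.0005 0.1051] [-0.0012 -0.     -0.0025]
```

Request:
{"api": "arm_command", "payload": {"motion": [0,0,0.02,0,0,-0.002,0,0,0,0.04,0,0,-0.002,0,0,0,0.06,0,0,-0.002,0,0,0,0.08,0,0,-0.002,0,0,0,0.1,0,0,-0.002,0,0,0,0.1,0,0,-0.002,0]}}

```text
clock: 11.95
position: [0.4568, 0.1103, 0.0084]
tcp_rot: [-2.022, -2.403, 0.002]
force: [-0.2, -0.0, 0.8]
grip_width: -0.0
gripper_force: 0.0
```

```bash
python3 -c "
from h import *
rep()"
```

```text
11.95 bar [-134.7  -14.9] z 8.4 th 0.01 F(u,n,z) -0.2 0.0 0.8 w -0.0 j [ 0.1   0.65  2.12 -0.    0.37 -0.08]
```

In the gap with no contact. Pushing the cut corner away from the bar.

Request:
{"api": "arm_command", "payload": {"motion": [-0.01,0.002,0,0,0,0,0,-0.02,0.004,0,0,0,0,0,-0.03,0.006,0,0,0,0,0,-0.04,0.008,0,0,0,0,0,-0.05,0.01,0,0,0,0,0,-0.06,0.012,0,0,0,0,0,-0.07,0.014,0,0,0,0,0,-0.08,0.016,0,0,0,0,0]}}

```text
clock: 12.62
position: [0.4721, 0.072, 0.01]
tcp_rot: [2.022, 2.405, 0.0]
force: [-2.2, 1.8, -1.4]
grip_width: 0.005
gripper_force: 1.4
```

```bash
python3 -c "
from h import *
rep();look('w9')"
```

```text
12.62 bar [-126.2  -55.3] z 10.0 th 0.05 F(u,n,z) -1.8 2.2 -1.4 w 0.01 j [ 0.01  0.66  2.1  -0.    0.39 -0.16]
red [([-27.8, -90.6], [528.0, 338.0], 260), ([-267.5, -99.2], [10.0, 354.0], 694), ([-250.7, -100.9], [47.0, 357.0], 1233)]
blue [([-39.1, -23.6], [531.0, 199.0], 3072), ([-73.8, -32.3], [442.0, 219.0], 2758)]
green [([8.3, -51.2], [632.0, 262.0], 973), ([16.6, -85.4], [631.0, 331.0], 1006)]
```

Request:
{"api": "arm_command", "payload": {"motion": [-0.012,0.003,0,0,0,0,0,-0.024,0.006,0,0,0,0,0,-0.036,0.009,0,0,0,0,0,-0.048,0.012,0,0,0,0,0,-0.06,0.016,0,0,0,0,0,-0.072,0.02,0,0,0,0,0,-0.084,0.024,0,0,0,0,0,-0.09,0.028,0,0,0,0,0]}}

```text
clock: 13.33
position: [0.4938, 0.0298, 0.0099]
tcp_rot: [2.022, 2.404, -0.0]
force: [-3.2, 1.4, -1.2]
grip_width: 0.003
gripper_force: 1.5
```

```bash
python3 -c "
from h import *
rep();look('w10')"
```

```text
13.33 bar [-112.  -100.6] z 9.9 th 0.03 F(u,n,z) -2.9 1.9 -1.2 w 0.0 j [-0.07  0.67  2.06 -0.    0.42 -0.25]
red [([-242.8, -101.3], [10.0, 270.0], 811), ([-10.5, -104.0], [548.0, 276.0], 939), ([-24.6, -114.7], [512.0, 298.0], 862)]
blue [([-45.6, -42.2], [489.0, 131.0], 3706), ([-73.3, -63.6], [412.0, 186.0], 2942)]
green [([7.3, -44.0], [628.0, 136.0], 1617)]
```

Request:
{"api": "arm_command", "payload": {"motion": [-0.008,0.007,0,0,0,0,0,-0.016,0.014,0,0,0,0,0,-0.024,0.021,0,0,0,0,0,-0.032,0.028,0,0,0,0,0,-0.04,0.035,0,0,0,0,0,-0.048,0.042,0,0,0,0,0,-0.056,0.05,0,0,0,0,0,-0.064,0.058,0,0,0,0,0]}}

```text
clock: 14.05
position: [0.528, 0.0037, 0.0099]
tcp_rot: [2.021, 2.405, -0.0]
force: [-3.0, -0.6, -1.1]
grip_width: -0.003
gripper_force: 1.4
```

```bash
cat >> h.py <<'E'
def plq(st=None,im=None,side="blue"):
    pass
E
python3 -c "
from h import *
rep();look('w11')"
```

```text
14.05 bar [ -82.8 -132.1] z 9.9 th 0.06 F(u,n,z) -3.0 -0.1 -1.1 w -0.0 j [-0.12  0.69  1.97 -0.    0.48 -0.29]
red [([15.4, -105.7], [554.0, 210.0], 1111), ([5.7, -120.7], [524.0, 244.0], 977)]
blue [([-39.1, -58.8], [433.0, 90.0], 4563), ([-57.0, -89.3], [380.0, 171.0], 3263)]
green [([17.7, -43.0], [598.0, 43.0], 4434), ([34.8, -61.1], [633.0, 96.0], 368)]
```

Request:
{"api": "arm_command", "payload": {"motion": [-0.005,-0.02,-0.06,0,0,0,0,-0.01,-0.02,-0.12,0,0,0,0,0,0.06,-0.12,0,0,0,0,0.014,0.14,-0.12,0,0,0,0,0.014,0.22,-0.12,0,0,0,0,0.014,0.3,-0.12,0,0,0,0,0.014,0.366,-0.12,0,0,0,0,0.014,0.366,-0.12,0,0,0,0]}}

```text
clock: 14.77
position: [0.7122, 0.0433, 0.0702]
tcp_rot: [2.018, 2.402, 0.006]
force: [0.3, -0.6, 0.7]
grip_width: 0.002
gripper_force: 0.0
```

```bash
python3 -c "
from h import *
rep();look('w12');go(.099,-.122,.01,0)"
```

```text
14.77 bar [ 105.4 -124.6] z 70.2 th 0.1 F(u,n,z) 0.2 -0.6 0.7 w 0.0 j [-0.03  0.78  1.46  0.    0.9  -0.21]
red [([11.8, -113.1], [156.0, 203.0], 1031)]
blue [([-35.8, -60.0], [54.0, 110.0], 1812), ([-54.8, -90.2], [32.0, 165.0], 1588)]
green [([34.9, -51.6], [183.0, 94.0], 4129)]
row [ 0.005  -0.0073  0.1192] [0.0015 0.0003 0.0008]
```

Request:
{"api": "arm_command", "payload": {"motion": [0.003,0.002,0.04,0,0,0,0,0.003,0.002,0.08,0,0,0,0,0.003,0.002,0.11,0,0,0,0,0.003,0.002,0.12,0,0,0,0,0.003,0.002,0.12,0,0,0,0,0.008,-0.006,0.12,0,0,0,0,0.013,-0.014,0.12,0,0,0,0,0.018,-0.022,0.12,0,0,0,0]}}

```text
clock: 15.48
position: [0.6941, 0.0495, 0.011]
tcp_rot: [2.021, 2.404, 0.001]
force: [0.6, -0.2, -0.5]
grip_width: 0.003
gripper_force: 0.0
```

Request:
{"api": "arm_command", "payload": {"motion": [0.005,-0.009,0,0,0,0,0,0.01,-0.018,0,0,0,0,0,0.015,-0.027,0,0,0,0,0,0.02,-0.036,0,0,0,0,0,0.025,-0.045,0,0,0,0,0,0.029,-0.054,0,0,0,0,0,0.033,-0.063,0,0,0,0,0,0.037,-0.072,0,0,0,0,0]}}

```text
clock: 16.15
position: [0.6562, 0.0617, 0.0108]
tcp_rot: [2.02, 2.403, 0.003]
force: [5.0, 0.9, 1.0]
grip_width: -0.002
gripper_force: 2.7
```

```bash
python3 -c "
from h import *
rep();look('w13')"
```

```text
16.15 bar [ 53.5 -96.9] z 10.8 th 0.05 F(u,n,z) 5.1 0.0 1.0 w -0.0 j [-0.01  0.8   1.63  0.    0.7  -0.18]
red [([-17.4, -98.3], [150.0, 271.0], 946), ([-24.1, -115.0], [140.0, 304.0], 839)]
blue [([-69.7, -62.5], [6.0, 192.0], 827), ([-78.1, -88.8], [1.0, 252.0], 67)]
green [([-8.3, -41.1], [153.0, 138.0], 8536)]
```

```bash
python3 -c "
from h import *
go(-.066,-.185,.1,-22)"
```

```text
row [-0.1768 -0.237  -0.179 ] [ 0.001  -0.      0.1839]
```

Request:
{"api": "arm_command", "payload": {"motion": [-0.004,0.012,-0.04,0,0,0,0,-0.01,0.012,-0.12,0,0,0,0,-0.06,-0.04,-0.179,0,0,0.05,0.2,-0.1,-0.11,-0.179,0,0,0.1,0.4,-0.15,-0.18,-0.179,0,0,0.15,0.5,-0.177,-0.237,-0.179,0,0,0.184,0.5,-0.177,-0.237,-0.179,0,0,0.184,0.5,-0.177,-0.237,-0.179,0,0,0.184,0.5]}}

```text
clock: 16.87
position: [0.5528, -0.047, 0.1]
tcp_rot: [-2.446, -1.971, 0.001]
force: [0.1, 0.7, 0.4]
grip_width: 0.499
gripper_force: 0.0
```

```bash
python3 -c "
from h import *
rep();look('w14')"
```

```text
16.87 bar [ -67.  -186.3] z 100.0 th -22.13 F(u,n,z) 0.2 0.6 0.4 w 0.5 j [-0.2   0.56  1.86 -0.    0.72  0.01]
red [([-18.5, -98.4], [334.0, 50.0], 557), ([-25.3, -115.0], [333.0, 82.0], 496), ([-248.2, -95.1], [16.0, 184.0], 789)]
blue [([-79.0, -63.8], [218.0, 33.0], 1560), ([-91.9, -96.8], [224.0, 95.0], 1329), ([-285.0, -198.0], [55.0, 324.0], 2898)]
green []
```

View pics/w14.png

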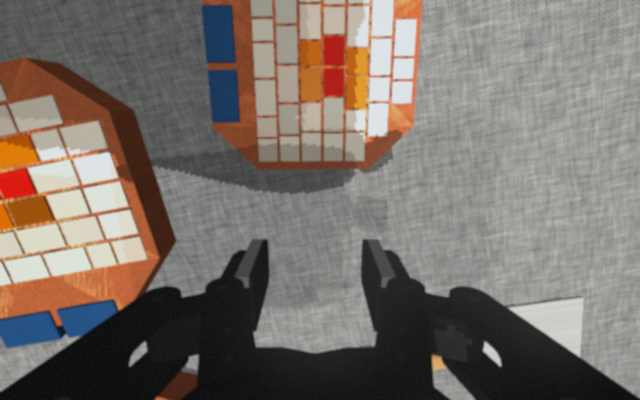

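The fingers are lined up with the plaque's plain rear edge, (258,168)–(366,168). The neighbouring plaque's vertex is at (175,240) and the spatula is well to the right.

```bash
cat >> h.py <<'E'
def arc(c,ang,n,pre):
    "rows (normalised, tool axes) for an arc about bar-frame point c (mm) after a straight tool-x move pre (mm)"
    st=monitor.state();m=yaw(st);th=np.arctan2(m[1,0],m[0,0])-A;X=np.array([np.cos(th),np.sin(th)]);Y=np.array([X[1],-X[0]])
    p0=B(st["position"])*1e3;p=p0+pre*X;c=np.array(c)
    for a in np.radians(np.linspace(0,ang,n+1)):
        q=c+np.array([[np.cos(a),-np.sin(a)],[np.sin(a),np.cos(a)]])@(p-c)-p0
        print(np.round([q@X/500,q@Y/500,-np.degrees(a)/120],3).tolist())
E
python3 - <<'E'
from h import *
st=np.load("w14.npy",allow_pickle=True).item()
q=lambda p,z=.022:(B(at("wrist",p,z,st))*1e3).round(1)
print("rear",q((258,169)),q((366,169)),"p2 vertex",q((150,230)),q((175,240),0),"spatula",q((512,308),0),q((580,370),0),"finger tips",q((245,240),.106))
go(-.066,-.180,.005,-22)
E
```

```text
rear [ -91.9 -147.7] [ -25.  -174.9] p2 vertex [-180.7 -158.7] [-180.8 -176.9] spatula [  49.3 -336.2] [  90.5 -420.5] finger tips [ -90.9 -164.9]
row [ 0.0107 -0.0049  0.1898] [ 0.0002  0.     -0.0003]
```

Request:
{"api": "arm_command", "payload": {"motion": [0,-0.003,0.07,0,0,0,0.5,0,-0.003,0.14,0,0,0,0.5,0,-0.003,0.18,0,0,0,0.5,0,-0.003,0.188,0,0,0,0.5,0,-0.003,0.188,0,0,0,0.5]}}

```text
clock: 17.33
position: [0.5525, -0.045, 0.0042]
tcp_rot: [-2.442, -1.974, 0.003]
force: [-0.2, 0.3, 0.2]
grip_width: 0.503
gripper_force: 0.0
```

```bash
python3 -c "
from h import *
rep();arc((-99,-75),23,12,15)"
```

```text
17.33 bar [ -66.9 -184.3] z 4.2 th -21.93 F(u,n,z) -0.2 0.3 0.2 w 0.5 j [-0.2   0.72  1.91 -0.    0.52  0.01]
[0.03, -0.0, -0.0]
[0.035, 0.005, -0.016]
[0.04, 0.01, -0.032]
[0.045, 0.014, -0.048]
[0.05, 0.019, -0.064]
[0.056, 0.023, -0.08]
[0.061, 0.027, -0.096]
[0.067, 0.031, -0.112]
[0.073, 0.034, -0.128]
[0.079, 0.038, -0.144]
[0.085, 0.041, -0.16]
[0.091, 0.044, -0.176]
[0.097, 0.047, -0.192]
```

Request:
{"api": "arm_command", "payload": {"motion": [0.015,0,0,0,0,0,0.5,0.03,0,0,0,0,0,0.5,0.035,0.005,0,0,0,-0.016,0.5,0.04,0.01,0,0,0,-0.032,0.5,0.045,0.014,0,0,0,-0.048,0.5,0.05,0.019,0,0,0,-0.064,0.5,0.056,0.023,0,0,0,-0.08,0.5,0.061,0.027,0,0,0,-0.096,0.5]}}

```text
clock: 18.0
position: [0.5733, -0.0182, 0.0069]
tcp_rot: [2.23, 2.209, 0.002]
force: [-0.8, -2.3, -2.0]
grip_width: 0.5
gripper_force: 1.5
```

```bash
python3 -c "
from h import *
rep();arc((-99,-75),10.5,6,1);look();print(rear(eyes.read_camera('wrist')))"
```

```text
18.0 bar [ -41.9 -161.4] z 6.9 th -10.37 F(u,n,z) -1.2 -2.1 -2.0 w 0.5 j [-0.15  0.73  1.86 -0.    0.55 -0.14]
[0.002, 0.0, -0.0]
[0.006, 0.004, -0.015]
[0.011, 0.009, -0.029]
[0.016, 0.013, -0.044]
[0.021, 0.017, -0.058]
[0.026, 0.021, -0.073]
[0.031, 0.024, -0.088]
red [([-11.9, -80.6], [356.0, 55.0], 1725), ([-15.9, -97.9], [352.0, 107.0], 1494)]
blue [([-77.9, -61.1], [157.0, 31.0], 3257), ([-84.3, -90.3], [165.0, 121.0], 4001)]
green []
(np.float64(2.040374773511287), np.float64(243.66208069528665), 165)
```

Request:
{"api": "arm_command", "payload": {"motion": [0.002,0,0,0,0,-0.005,0.5,0.006,0.004,0,0,0,-0.02,0.5,0.011,0.008,0,0,0,-0.035,0.5,0.015,0.012,0,0,0,-0.05,0.5,0.019,0.016,0,0,0,-0.065,0.5,0.023,0.019,0,0,0,-0.08,0.5,0.026,0.022,0,0,0,-0.088,0.5,0.026,0.022,0,0,0,-0.088,0.5]}}

```text
clock: 18.77
position: [0.5845, -0.0063, 0.0066]
tcp_rot: [2.019, 2.403, 0.002]
force: [2.0, -5.5, 3.8]
grip_width: 0.501
gripper_force: 2.8
```

```bash
python3 -c "
from h import *
rep();look('w15');print(rear(cv2.imread('pics/w15.png')))"
```

```text
18.77 bar [ -28.8 -151.7] z 6.6 th 0.08 F(u,n,z) 1.0 -5.8 3.8 w 0.5 j [-0.12  0.74  1.83 -0.    0.57 -0.3 ]
red [([-10.4, -66.5], [366.0, 54.0], 1755), ([-11.8, -84.3], [360.0, 106.0], 1517)]
blue [([-78.6, -58.3], [168.0, 27.0], 2803), ([-80.7, -86.4], [171.0, 112.0], 4121)]
green []
(np.float64(4.276130796553814), np.float64(241.3469639860373), 158)
```

Request:
{"api": "arm_command", "payload": {"motion": [0.002,0,0,0,0,0,0.5,0.004,0,0,0,0,0,0.5,0.006,0,0,0,0,0,0.5,0.008,0,0,0,0,0,0.5,0.01,0,0,0,0,0,0.5,0.011,0,0,0,0,0,0.5,0.012,0,0,0,0,0,0.5,0.012,0,0,0,0,0,0.5]}}

```text
clock: 19.48
position: [0.584, -0.001, 0.0066]
tcp_rot: [2.02, 2.4, 0.003]
force: [3.8, -9.7, 1.5]
grip_width: 0.498
gripper_force: 5.1
```

```bash
python3 -c "
from h import *
rep();print(rear(eyes.read_camera('wrist')))"
```

```text
19.48 bar [ -28.4 -146.3] z 6.6 th -0.01 F(u,n,z) 2.1 -10.2 1.5 w 0.5 j [-0.11  0.74  1.84 -0.    0.56 -0.28]
(np.float64(3.9439972046474887), np.float64(242.0311120226531), 160)
```

Request:
{"api": "arm_command", "payload": {"motion": [0.002,0,0,0,0,0,0.5,0.004,0,0,0,0,0,0.5,0.006,0,0,0,0,0,0.5,0.007,0,0,0,0,0,0.5,0.008,0,0,0,0,0,0.5,0.008,0,0,0,0,0,0.5]}}

```text
clock: 20.03
position: [0.5861, 0.0012, 0.0072]
tcp_rot: [2.018, 2.394, 0.008]
force: [14.0, -23.5, -2.5]
grip_width: 0.497
gripper_force: 12.3
```

```bash
python3 -c "
from h import *
rep();print(rear(eyes.read_camera('wrist')))"
```

```text
20.03 bar [ -25.9 -144.5] z 7.2 th -0.09 F(u,n,z) 9.7 -25.6 -2.5 w 0.5 j [-0.11  0.74  1.84 -0.    0.56 -0.28]
(np.float64(2.5785778611991805), np.float64(244.15984669906715), 161)
```

Request:
{"api": "arm_command", "payload": {"motion": [-0.004,0,0,0,0,0,0.5,-0.012,0.006,0,0,0,0,0.5,-0.012,0.014,0,0,0,0,0.5,-0.008,0.014,0,0,0,0,0.5,-0.004,0.016,0,0,0,0,0.5,-0.002,0.018,0,0,0,0,0.5,0,0.02,0,0,0,0,0.5,0,0.022,0,0,0,0,0.5]}}

```text
clock: 20.75
position: [0.5957, 0.0044, 0.0063]
tcp_rot: [2.018, 2.398, 0.005]
force: [10.9, -16.4, -2.7]
grip_width: 0.499
gripper_force: 8.4
```

```bash
python3 -c "
from h import *
rep();print(rear(eyes.read_camera('wrist')))"
```

```text
20.75 bar [ -16. -143.] z 6.3 th -0.01 F(u,n,z) 8.0 -18.0 -2.7 w 0.5 j [-0.1   0.75  1.81 -0.    0.58 -0.27]
(np.float64(0.8997329853919377), np.float64(246.71961700282725), 170)
```

Request:
{"api": "arm_command", "payload": {"motion": [0.001,0,0,0,0,0,0.5,0.002,0.001,0,0,0,0,0.5,0.003,0.002,0,0,0,0,0.5,0.003,0.003,0,0,0,0,0.5]}}

```text
clock: 21.13
position: [0.5974, 0.0057, 0.0065]
tcp_rot: [2.018, 2.397, 0.006]
force: [12.9, -18.5, -3.8]
grip_width: 0.499
gripper_force: 10.2
```

```bash
python3 -c "
from h import *
rep();print(rear(eyes.read_camera('wrist')))"
```

```text
21.13 bar [ -14.1 -141.9] z 6.5 th -0.02 F(u,n,z) 9.5 -20.5 -3.8 w 0.5 j [-0.1   0.75  1.8  -0.    0.58 -0.27]
(np.float64(-0.03540728347171356), np.float64(248.04674983665217), 170)
```

Request:
{"api": "arm_command", "payload": {"motion": [0.001,0,0,0,0,0,0.5,0.002,0,0,0,0,0,0.5,0.002,0,0,0,0,0,0.5]}}

```text
clock: 21.43
position: [0.5978, 0.006, 0.0067]
tcp_rot: [2.017, 2.396, 0.007]
force: [14.7, -24.5, -3.5]
grip_width: 0.499
gripper_force: 13.2
```

```bash
python3 -c "
from h import *
rep();print(rear(eyes.read_camera('wrist')))"
```

```text
21.43 bar [ -13.6 -141.7] z 6.7 th -0.0 F(u,n,z) 10.3 -26.6 -3.5 w 0.5 j [-0.1   0.75  1.8  -0.    0.58 -0.27]
(np.float64(-0.13805983067835828), np.float64(248.08621633868722), 168)
```

Request:
{"api": "arm_command", "payload": {"motion": [-0.01,0,0,0,0,0,0.5,-0.04,0,0,0,0,0,0.5,-0.04,-0.02,-0.06,0,0,0,0.5,-0.03,-0.02,-0.14,0,0,0,0.5,0,-0.02,-0.22,0,0,0,0.5,0.06,-0.02,-0.28,0,0,0,0.5,0.06,-0.02,-0.28,0,0,0,0.5,0.06,-0.02,-0.28,0,0,0,0.5]}}

```text
clock: 22.15
position: [0.5786, 0.0373, 0.1472]
tcp_rot: [2.017, 2.405, 0.003]
force: [0.3, -0.1, -0.7]
grip_width: 0.499
gripper_force: 0.0
```

```bash
python3 - <<'E'
from h import *
rep();look("w16")
st=np.load("w16.npy",allow_pickle=True).item();im=cv2.imread("pics/w16.png")
# front edges of stones / bar, per column: transitions
h=cv2.cvtColor(im,40);g=(h[...,0]>50)&(h[...,0]<85)&(h[...,1]>90)&(h[...,2]>35)
o=(h[...,0]<20)&(h[...,1]>110)&(h[...,2]>60)
for n,m in(("green",g),("orange",o)):
    m=m.copy();m[120:]=0
    print(n,[(c,int(np.flatnonzero(m[:,c])[0])) for c in range(150,480,5) if m[:,c].any()])
p=[(c,r) for c in range(300-60,300+80) for r in [0]]
print(np.linalg.norm(cv2.Sobel(cv2.cvtColor(im,6),5,0,1)[30:70].mean(1))) 
E
```

```text
22.15 bar [ -27.2 -107.6] z 147.2 th 0.18 F(u,n,z) 0.3 -0.1 -0.7 w 0.5 j [-0.05  0.52  1.76  0.    0.85 -0.22]
red [([-6.3, -58.2], [340.0, 129.0], 288), ([-6.5, -75.9], [340.0, 151.0], 277), ([-271.7, -92.7], [13.0, 171.0], 510), ([-247.8, -97.3], [43.0, 177.0], 537)]
blue [([-75.5, -47.5], [251.0, 114.0], 848), ([-75.4, -83.2], [254.0, 160.0], 750), ([-295.8, -198.3], [13.0, 288.0], 620), ([-256.6, -206.1], [59.0, 295.0], 1174)]
green [([-36.7, -9.9], [301.0, 62.0], 966), ([-1.0, -9.8], [349.0, 62.0], 952)]
green [(285, 51), (290, 51), (295, 51), (300, 51), (305, 51), (310, 51), (315, 51), (320, 51), (330, 51), (335, 51), (340, 51), (345, 51), (350, 51), (355, 51), (360, 51), (365, 51)]
orange [(170, 4), (175, 0), (180, 1), (185, 5), (240, 89), (245, 84), (250, 78), (255, 73), (260, 68), (265, 62), (270, 56), (275, 51), (280, 58), (285, 76), (290, 76), (295, 76), (300, 76), (305, 76), (310, 76), (315, 76), (320, 76), (325, 51), (330, 76), (335, 76), (340, 76), (345, 76), (350, 76), (355, 76), (360, 76), (365, 76), (370, 67), (375, 51), (380, 57), (385, 64), (390, 70), (395, 75), (400, 81), (405, 87)]
318.92313
```

Both green stones' front edges and the terracotta all lie on the same line (row 51) at the bar. Their depths match the blue stones, and nothing is touching the robot, so I'm handing in.

```bash
python3 -c "
from rig import job
print(job.finish_job())"
```

```text
the job is handed in; nothing more can be done
None
```

I pressed the blue-stone edge home against the bar, turned the plaque a quarter turn anticlockwise, pressed the green-stone edge home, and handed the job in at about 22 s with the plaque lying flush; pressing peaked at about 28 N against the bar, and I saw no contact with the cup, tub or spatula but did not re-measure them at the end.

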